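# Nudge a plate into the square corner of a marking-out jig

## Robot

A 7-joint arm with a two-finger parallel gripper is mounted at the origin on a cart in front of the work surface, level with it; the furniture and walls round the work are solid. World frame = base frame: x ahead of the robot, y to its left, z up, the work surface at z = 0. Lengths are in m, angles in rad, forces in N, time in s.
With the tool pointing down it reaches from about 0.4 to 0.85 m from the base axis. Payload 4.5 kg.
Tool frame: the origin (TCP) lies where the fingers leave the gripper's body, on its centre line; the fingertips stand 64 mm ahead of it and the grasp point (between the pads) lies 45 mm ahead of it; z points along the fingers, y is the line along which they close (so a half turn about z gives the same grasp; the last joint's range is limited). The gripper opens to 88 mm and grips with 3 to 60 N. Pads are 18 mm wide; open, the fingers measure 123 mm over their backs; the gripper's body (75 mm by 187 mm) begins 45 mm behind the grasp point.
Start: joints at [-1.133, 0.689, -0.195, 1.565, 0.157, 0.902, -0.215], TCP at [0.246, 0.575, 0.303] pointing down, gripper open.
Joint ranges: [-3.01, 3.01], [-0.46, 2.08], [-1.47, 1.51], [0.13, 2.56], [-1, 4.14], [0.04, 2.09], [-2.66, 2.66]. Speed limits (rad/s): [2.57, 2.57, 3.14, 3.14, 3.14, 3.14, 3.14].

## Interface

Orientations are given as a unit quaternion [x, y, z, w].
In Python, from plant import r gives the robot as it stands.
- The arm moves only by the tool play_rows, never from a script. Its arguments are lists of equal length, an entry for each row: "translation": the shift along the tool's x, y, z in m, a list of three; "delta_rot": the turn, a rotation vector about the tool's x, y, z in degrees, a list of three; "grip": the opening, from -1 (shut) to 1 (fully open). In form: {"translation": [[x, y, z], ...], "delta_rot": [[rx, ry, rz], ...], "grip": [grip, ...]}. A call has 1 to 20 rows; each row shifts and turns the commanded pose from where the row before left it, along the tool's axes as they then stand; what a row does not reach is not made up. A row lasts 1/8 s, in which the tool goes at most 62.5 mm and 10.7 degrees, less where a joint would pass 70% of its speed; a pose out of reach is approached as far as the arm can. A call with a gripper value outside its range is refused whole. The fingers move at their own pace and stop on an object; "squeeze" is the grip in N (left out, the last holds). Time passes only in rows, so rows that do not move let the fingers close. It gives the time, the measured TCP pose, the force, the opening and the grip force at its end, in the units of the state.
- r.get_state(): the state, without advancing time (a new reading comes with each control period).
- r.snapshot(name): name is "scene" or "top" or "wrist"; returns the picture (480x640x3 uint8, blue, green, red); there is no depth.
- r.get_calibration(name): a dict with "intrinsics" (3x3 intrinsics, pixels), "eye" and "rotation" of the camera in the world. Camera axes: x right, y up, looking along -z (the intrinsics and any distortion apply to the point x, -y, -z); pixel columns grow to the right and rows downward; lengths in m; the calibration is good to about 2 mm. The wrist camera is an equidistant fisheye: a pixel r from the principal point sees the ray r / f radians off the axis. A picture is of the moment at which its call begins: read the wrist's pose just before it. get_calibration takes no time and is no camera call; for the wrist camera it gives the pose at the moment of the call.
- r.finish_job(): hands the job in; it is judged then, once.
Trained networks look in the newest picture that a camera, given by its name, has taken for a name from the list of things; names that differ only in an ending like _2 or _b are one class to them, and where a whole thing is asked for, a point or a joint stands for the part that bears it (a point fixed in the world has none). Each returns a list of dicts, best first, with "confidence" (0 to 1); they miss things now and then, are a little off and sometimes report something else, mostly with a low value. They report only what shows in the picture. A call takes as long as a camera call. They do not tell look-alikes from the thing itself.
- r.look_for(camera, target): "point" ([x, y, z] in m, in world coordinates, good to about 4 mm: the middle of the surface that is visible of it).
- r.silhouettes(camera, target): "pixels" (480x640 bool, what is visible of it).
The state is a dict: "clock": time; "q": joint angles; "qd": joint speeds; "joint_torque": joint torques, N m; "tool_pos": TCP position; "eef_rot": TCP orientation; "contact_force": force on the tool from outside, world axes, zero at the start; "moment": the same for the moment, N m; "opening": opening from 0.0 (shut) to 1.0 (fully open); "finger_force": force on a finger pad.
Only numpy, scipy, OpenCV 4.12 (cv2) and the standard library are available. Lean on these libraries where they do the work, as an engineer would, in place of code of your own. Each camera call takes 0.05 s, during which the arm holds its last target. There are 200 camera calls.

## Task

Pick up the ground steel block and use it as a pusher to slide the flat aluminium plate across the jig until two of its edges lie square and hard against both fences of the jig's corner, with no gap on either edge. Do not touch the plate with the gripper itself. Then set the block down flat on the bare bench, let go, and leave the tape measure and the small black puller where they were.

Things in the scene. Friction and masses are not known exactly. Their poses are not given: they have to be found in the camera images.
- jig: Fixed jig, at most 0.35 rad of yaw: dark steel base 220 (x) x 250 (y) x 10 mm, origin at the centre of its underside, on the bench. Two steel fence bars, 20 mm wide, tops 20 mm above the bench, make a square corner at its far left. Inner face of the far fence: x = +85 mm in the jig's frame (y -111 to +85); of the left fence: y = +95 mm (x -95 to +75). Near and right sides are open.
- plate: Loose flat aluminium plate 80 (x) x 110 (y) x 8 mm, 0.25 kg, with a 32 mm bore and two 9 mm holes; origin at the centre of its underside. Starts on the jig's base (10 mm above the bench), 25 to 50 mm from home each way, turned up to 0.25 rad; slides with 1 to 3 N. Its long +x edge goes against the far fence, its +y edge against the left fence: home is x = +45, y = +40 mm in the jig's frame.
- jig_corner (a point): The point where the inner faces of the two fences would meet, on the base's upper surface: (+85, +95, +10) mm in the jig's frame, the same axes. The very corner is left open between the fence bars.
- plate_far_left (a point): Corner of the plate at its +x, +y end (+40, +55 mm from its origin), at mid thickness; the corner that goes into the jig's corner.
- plate_far_right (a point): Corner of the plate at its +x, -y end (+40, -55 mm), at mid thickness.
- plate_near_left (a point): Corner of the plate at its -x, +y end (-40, +55 mm), at mid thickness.
- block: Loose ground steel block (the pusher), 40 (x) x 75 (y) x 30 mm high, 0.72 kg; origin at the centre of its underside. Starts flat on the bench right of the jig. Grasp it from above across its 40 mm width, by the upper half of its height, so that the fingertips pass over fences and plate; its 40 x 30 mm end faces are then free for pushing.
- tape: Yellow tape measure, 34 x 76 x 66 mm high, standing on the bench far right of the jig; loose, to be left alone. Origin at the centre of its underside.
- puller: Small black claw puller, 48 x 64 x 18 mm, lying on the bench to the left of the jig; loose, to be left alone. Origin at the centre of its underside.
Mind the look-alikes: they are no part of the job. There is more than one size of the plate; the one meant has the size given above.

How it is judged:
By the outcome, as a careful person would: the job done as asked, in the order asked, and still so for the second after the job is handed in, with the robot touching nothing.
It also fails if it takes over 64 s, if anything falls off the work surface, if the arm or the gripper's body presses on something with over 40 N, if the wrist force passes 120 N, or if a joint passes its speed limit or range.

## Working session

There is one attempt and no reset: what is moved stays moved. The work goes in short steps, Python scripts to look and compute and a tool call to move; the robot and the scene stay as the last step left them, time stands still between calls to the robot, and variables do not carry over. Pictures are saved under pics/ and viewed, at most 10 in all, crops included, and the job is handed in when it is done.

Besides the shell and the picture viewer there is one more tool, called after ">>>" as name(argument=value, ...) on one line, values as JSON. play_rows: Moves the arm, as the interface text tells. Its arguments: {"type":"object","properties":{"translation":{"type":"array","items":{"type":"array","items":{"type":"number"}}},"delta_rot":{"type":"array","items":{"type":"array","items":{"type":"number"}}},"grip":{"type":"array","items":{"type":"number"}},"squeeze":{"type":"number"}},"required":["translation","delta_rot","grip"]}

```bash
mkdir -p pics; ls; python3 - <<'E'
from plant import r
import cv2,numpy as np
s=r.get_state();print({k:np.round(v,3).tolist() for k,v in s.items()})
for n in("scene","top"):
    cv2.imwrite(f"pics/{n}0.png",r.snapshot(n));c=r.get_calibration(n);print(n,{k:np.round(v,4).tolist() if not isinstance(v,str) else v for k,v in c.items()})
    for t in("jig","plate","block","tape","puller","jig_corner","plate_far_left","plate_far_right","plate_near_left"):
        print(t,[(np.round(d["point"],3).tolist(),round(d["confidence"],2)) for d in r.look_for(n,t)])
E
```

```text
pics
{'clock': 0.0, 'q': [-1.133, 0.69, -0.195, 1.566, 0.157, 0.902, -0.215], 'qd': [0.001, -0.001, -0.001, 0.001, 0.001, -0.0, 0.001], 'joint_torque': [-0.0, -52.755, -1.266, -15.342, -0.053, 0.007, 0.0], 'tool_pos': [0.245, 0.574, 0.302], 'eef_rot': [0.2, 0.98, -0.001, -0.0], 'contact_force': [-0.132, 0.232, -0.29], 'moment': [-0.059, -0.047, 0.052], 'finger_force': 0.0, 'opening': 1.001}
scene {'intrinsics': [[476.8857, 0.0, 317.4976], [0.0, 476.8857, 241.1663], [0.0, 0.0, 1.0]], 'eye': [-0.0377, -0.7029, 0.5717], 'rotation': [0.4537, -0.1652, -0.2756, 0.8312]}
jig [([0.537, -0.076, 0.009], 0.9), ([0.56, -0.062, 0.018], 0.45)]
plate [([0.349, -0.022, 0.006], 0.85), ([0.492, 0.177, 0.002], 0.8), ([0.558, -0.061, 0.021], 0.56)]
block [([0.451, -0.361, 0.029], 0.83), ([0.563, -0.067, 0.02], 0.23)]
tape [([0.573, -0.294, 0.037], 0.77)]
puller [([0.455, 0.275, 0.01], 0.7)]
jig_corner [([0.536, -0.075, 0.01], 0.95)]
plate_far_left [([0.56, -0.067, 0.02], 0.94), ([0.498, 0.17, 0.004], 0.94), ([0.344, -0.028, 0.006], 0.66)]
plate_far_right [([0.345, -0.024, 0.01], 0.84), ([0.498, 0.169, 0
[... 256 characters left out ...]
 [0.4432, -0.0235, 0.9895], 'rotation': [0.0115, -0.0314, -0.7008, 0.7126]}
jig [([0.558, -0.039, 0.013], 0.81)]
plate [([0.567, -0.056, 0.02], 0.98), ([0.346, -0.017, 0.009], 0.96), ([0.503, 0.179, 0.007], 0.7)]
block [([0.458, -0.348, 0.028], 0.72)]
tape [([0.582, -0.27, 0.06], 0.59)]
puller [([0.462, 0.282, 0.011], 0.75)]
jig_corner [([0.557, -0.046, 0.011], 0.81)]
plate_far_left [([0.498, 0.175, 0.007], 0.89), ([0.56, -0.057, 0.017], 0.83), ([0.349, -0.016, 0.009], 0.59)]
plate_far_right [([0.348, -0.02, 0.004], 0.76), ([0.566, -0.057, 0.017], 0.58), ([0.498, 0.177, 0.006], 0.55), ([0.459, 0.28, 0.011], 0.41)]
plate_near_left [([0.566, -0.056, 0.02], 0.85), ([0.499, 0.178, 0.008], 0.57)]
```

View pics/top0.png

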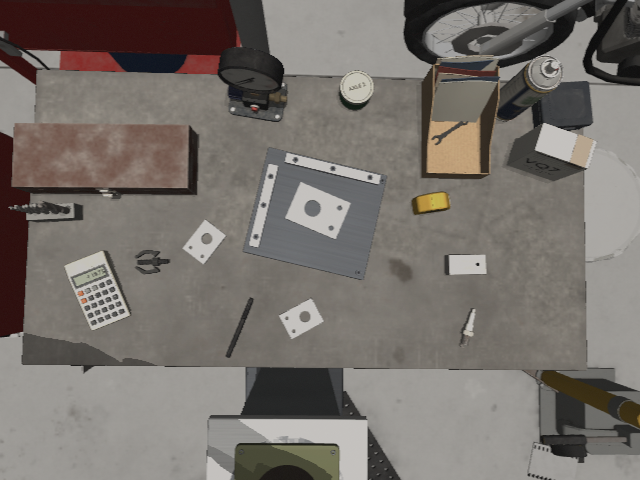

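View pics/scene0.png

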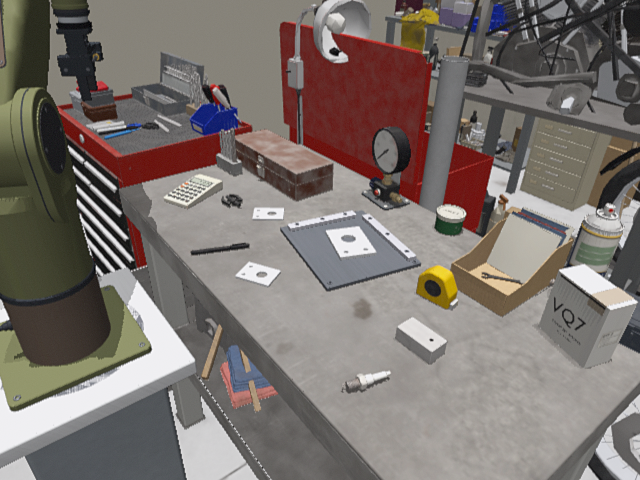

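The top view shows three plates. The one on the jig is at px (318,210), and there are two smaller plates on the bench at (204,241) and (301,318). Also visible are the block (466,264), tape (432,203) and puller (152,261). I'll measure the sizes of all three plates to confirm which one is meant.

```bash
cat > h.py <<'E'
from plant import r
import cv2,numpy as np
from scipy.spatial.transform import Rotation as R
def ray(cal,uv):
    K=np.array(cal["intrinsics"]);uv=np.atleast_2d(uv).astype(float)
    rot=np.array(cal["rotation"]);M=R.from_quat(rot).as_matrix() if rot.shape==(4,) else rot
    d=np.c_[(uv[:,0]-K[0,2])/K[0,0],-(uv[:,1]-K[1,2])/K[1,1],-np.ones(len(uv))]
    return d@M.T
def plane(cal,uv,z):
    d=ray(cal,uv);e=np.array(cal["eye"]);return (e+d*((z-e[2])/d[:,2])[:,None])[:,:2]
def project(cal,P):
    K=np.array(cal["intrinsics"]);M=R.from_quat(cal["rotation"]).as_matrix()
    p=(np.atleast_2d(P)-cal["eye"])@M;return np.c_[K[0,2]+K[0,0]*p[:,0]/-p[:,2],K[1,2]+K[1,1]*-p[:,1]/-p[:,2]]
def rect(cal,mask,z):
    c=max(cv2.findContours(mask.astype(np.uint8),0,cv2.CHAIN_APPROX_NONE)[0],key=cv2.contourArea)[:,0]
    return cv2.minAreaRect((plane(cal,c,z)*1000).astype(np.float32))
E
python3 - <<'E'
from h import *
cal=r.get_calibration("top");im=r.snapshot("top")
for t,z in(("jig",.01),("plate",.018),("plate",.008),("block",.03),("tape",.066),("puller",.018)):
    for d in r.silhouettes("top",t):
        print(t,z,round(d["confidence"],2),[np.round(v,1).tolist() if i<2 else round(v,2) for i,v in enumerate(rect(cal,d["pixels"],z))])
cv2.imwrite("pics/crop1.png",cv2.resize(im[130:340,180:400],None,fx=2.8,fy=2.8,interpolation=cv2.INTER_CUBIC))
s=r.get_state();print(R.from_quat(s["eef_rot"]).as_matrix().round(3))
E
```

```text
jig 0.01 0.8 [[562.8, -44.6], [252.7, 221.7], 77.51]
plate 0.018 0.83 [[351.4, -20.3], [52.8, 73.2], 30.08]
plate 0.018 0.77 [[500.2, 175.0], [55.5, 75.2], 53.11]
plate 0.008 0.83 [[350.4, -20.2], [53.4, 73.9], 30.08]
plate 0.008 0.77 [[500.8, 177.0], [56.1, 76.0], 53.11]
block 0.03 0.58 [[464.0, -345.5], [39.8, 80.7], 0.96]
tape 0.066 0.64 [[580.9, -265.9], [37.8, 74.2], 9.29]
puller 0.018 0.57 [[459.0, 283.4], [54.7, 53.8], 46.22]
[[-0.92   0.393 -0.   ]
 [ 0.393  0.92   0.   ]
 [ 0.     0.    -1.   ]]
```

View pics/crop1.png

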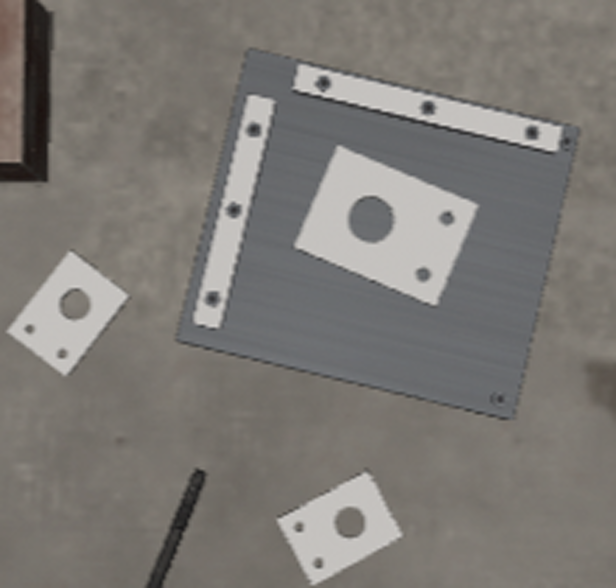

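The crop shows the jig plate at crop (386,225), inside the fenced corner with its bore to the left. The other two plates lie on the bench and measure about 54 x 74 mm, so they are look-alikes. Next I'll segment the bright parts on the jig to get precise poses.

```bash
cat >> h.py <<'E'
def jigfit(im,cal,th=150,box=(130,290,235,395),show=True):
    y0,y1,x0,x1=box;g=cv2.cvtColor(im,cv2.COLOR_BGR2GRAY)[y0:y1,x0:x1]
    G=cv2.resize(g,None,fx=8,fy=8,interpolation=cv2.INTER_LINEAR)
    out=[]
    for c in cv2.findContours((G>th).astype(np.uint8),cv2.RETR_EXTERNAL,cv2.CHAIN_APPROX_NONE)[0]:
        if cv2.contourArea(c)<64*150: continue
        uv=(c[:,0]+.5)/8-.5+[x0,y0]
        z=.018 if cv2.contourArea(c)>64*1000 else .02
        q=(plane(cal,uv,z)*1000).astype(np.float32);rc=cv2.minAreaRect(q);out.append((q,rc))
        if show: print("rect",np.round(rc[0],1),np.round(rc[1],1),round(rc[2],2),cv2.contourArea(c)/64)
    return out
E
python3 - <<'E'
from h import *
cal=r.get_calibration("top");im=r.snapshot("top")
for th in(130,160): jigfit(im,cal,th)
# block
y0,y1,x0,x1=245,285,435,500;g=cv2.cvtColor(im,cv2.COLOR_BGR2GRAY)[y0:y1,x0:x1]
print(np.percentile(g,[5,30,70,80,95]))
G=cv2.resize(g,None,fx=8,fy=8,interpolation=cv2.INTER_LINEAR)
for c in cv2.findContours((G>160).astype(np.uint8),0,1)[0]:
    if cv2.contourArea(c)>64*150: print("block",cv2.minAreaRect((plane(cal,(c[:,0]+.5)/8-.5+[x0,y0],.03)*1000).astype(np.float32)))
E
```

```text
rect [567.7 -50.8] [112.7  81.9] 68.03 2209.3671875
rect [575.9  58.6] [ 22. 171.] 77.61 857.625
rect [653.4 -79.3] [197.7  20.7] 77.66 924.0546875
rect [567.7 -50.7] [109.8  80. ] 68.06 2109.1953125
rect [575.8  58.7] [ 19.7 169.3] 77.76 754.8359375
rect [653.2 -79.2] [195.2  19.2] 77.61 846.984375
[ 93.95 116.   124.   194.   194.  ]
block ((463.46826171875, -350.1167297363281), (38.561981201171875, 73.32449340820312), 1.6433205604553223)
```

The jig plate measures 110 x 80 mm, so it is the right one. The jig origin is about (563.2,-46.2) mm with yaw -12.35°. The plate sits at (5.4,-3.5) mm in the jig frame, with a relative yaw of -9.6°. The block is at (463.5,-350) with yaw 1.6°.

>>> play_rows(translation=[[0,0,0],[0,0,0],[0,0,0],[0,0,0],[0,0,0],[0,0,0],[0,0,0],[-0.04,0.02,0],[-0.04,0.02,0],[-0.04,0.02,0],[-0.04,0.02,0],[-0.04,0.02,0],[-0.04,0.02,0],[-0.04,0.02,0],[-0.04,0.02,0],[-0.04,0.02,0],[-0.04,0.02,0],[-0.04,0.02,0],[-0.04,0.02,0]], delta_rot=[[0,0,9.3],[0,0,9.3],[0,0,9.3],[0,0,9.3],[0,0,9.3],[0,0,9.3],[0,0,9.3],[0,0,0],[0,0,0],[0,0,0],[0,0,0],[0,0,0],[0,0,0],[0,0,0],[0,0,0],[0,0,0],[0,0,0],[0,0,0],[0,0,0]], grip=[1,1,1,1,1,1,1,1,1,1,1,1,1,1,1,1,1,1,1])

```text
clock: 3.78
tool_pos: [0.5009, 0.1012, 0.3029]
eef_rot: [0.696, 0.718, 0.0, 0.0]
contact_force: [0.9, 0.8, -0.5]
opening: 0.998
finger_force: 0.0
```

>>> play_rows(translation=[[-0.045,-0.0051,0.01],[-0.045,-0.0051,0.01],[-0.045,-0.0051,0.01],[-0.045,-0.0051,0.01],[-0.045,-0.0051,0.01],[-0.045,-0.0051,0.01],[-0.045,-0.0051,0.01],[-0.045,-0.0051,0.01],[-0.045,-0.0051,0.01],[-0.045,-0.0051,0.01],[0,0,0]], delta_rot=[[0,0,0],[0,0,0],[0,0,0],[0,0,0],[0,0,0],[0,0,0],[0,0,0],[0,0,0],[0,0,0],[0,0,0],[0,0,0]], grip=[1,1,1,1,1,1,1,1,1,1,1])

```text
clock: 5.15
tool_pos: [0.4613, -0.3536, 0.202]
eef_rot: [0.699, 0.715, -0.001, 0.001]
contact_force: [0.0, 0.8, 0.4]
opening: 0.999
finger_force: 0.0
```

```bash
python3 - <<'E'
from h import *
cal=r.get_calibration("wrist");im=r.snapshot("wrist");cv2.imwrite("pics/w1.png",im)
print({k:np.round(v,4).tolist() if not isinstance(v,str) else v for k,v in cal.items()},r.get_state()["tool_pos"])
print([(np.round(d["point"],4),d["confidence"]) for d in r.look_for("wrist","block")])
E
```

```text
{'intrinsics': [[371.6483, 0.0, 316.9521], [0.0, 371.6483, 234.0095], [0.0, 0.0, 1.0]], 'eye': [0.4581, -0.2795, 0.2835], 'rotation': [-0.1462, -0.0011, 0.012, 0.9892]} [ 0.46233061 -0.35058996  0.20227256]
[(array([ 0.4648, -0.3445,  0.0324]), 0.83)]
```

View pics/w1.png

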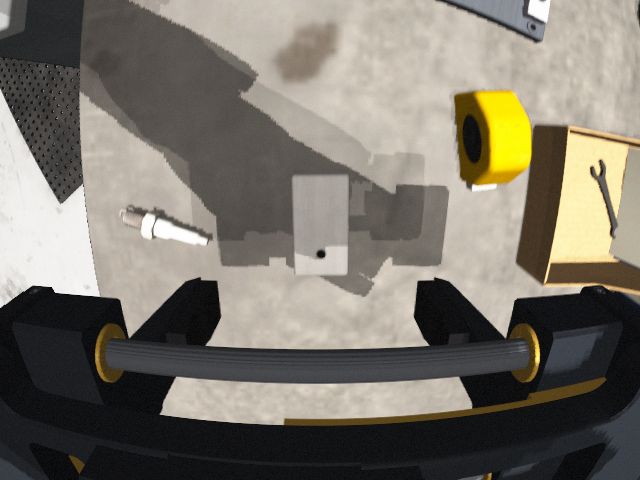

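The wrist view shows the block's top face with corners near (293,176), (347,175), (348,275) and (295,275), lying between the fingers. The tape at (492,138) is clear. I'll work out the centre with the fisheye model.

```bash
cat >> h.py <<'E'
def wplane(cal,uv,z):
    K=np.array(cal["intrinsics"]);p=(np.atleast_2d(uv)-K[:2,2])/K[0,0];th=np.linalg.norm(p,axis=1)
    u=p/th[:,None];d=np.c_[np.sin(th)*u[:,0],-np.sin(th)*u[:,1],-np.cos(th)]@R.from_quat(cal["rotation"]).as_matrix().T
    e=np.array(cal["eye"]);return (e+d*((z-e[2])/d[:,2])[:,None])[:,:2]
E
python3 - <<'E'
from h import *
cal=r.get_calibration("wrist")
q=wplane(cal,[(293,176),(347,175),(348,275),(295,275)],.03)*1000
print(q.round(1),q.mean(0),cv2.minAreaRect(q.astype(np.float32)));s=r.get_state();print(s["tool_pos"],s["eef_rot"])
E
```

```text
[[ 443.9 -309.6]
 [ 481.  -307.7]
 [ 485.6 -381.8]
 [ 446.3 -383. ]] [ 464.1967883  -345.53281127] ((464.738525390625, -345.3917541503906), (39.372840881347656, 74.21088409423828), 1.9010119438171387)
[ 0.46310797 -0.34869886  0.20251546] [ 6.96353494e-01  7.17698824e-01  3.43283161e-04 -3.03026791e-04]
```

>>> play_rows(translation=[[0.001,0,0.025],[0,0,0.025],[0,0,0.025],[0,0,0.02],[0,0,0.015],[0,0,0.01],[0,0,0.004],[0,0,0],[0,0,0],[0,0,0],[0,0,0],[0,0,0],[0,0,0]], delta_rot=[[0,0,0],[0,0,0],[0,0,0],[0,0,0],[0,0,0],[0,0,0],[0,0,0],[0,0,0],[0,0,0],[0,0,0],[0,0,0],[0,0,0],[0,0,0]], grip=[1,1,1,1,1,1,1,1,-1,-1,-1,-1,-1], squeeze=55)

```text
clock: 6.88
tool_pos: [0.4631, -0.348, 0.0787]
eef_rot: [0.696, 0.718, 0.0, -0.0]
contact_force: [-0.2, -1.3, -0.3]
opening: 0.456
finger_force: 0.0
```

>>> play_rows(translation=[[0,0,0],[0,0,0],[0,0,0],[0,0,0],[0,0,-0.01],[0,0,-0.02],[0,0,-0.025],[0,0,-0.025],[0,0,-0.02],[0,0,0]], delta_rot=[[0,0,0],[0,0,0],[0,0,0],[0,0,0],[0,0,0],[0,0,0],[0,0,0],[0,0,0],[0,0,0],[0,0,0]], grip=[-1,-1,-1,-1,-1,-1,-1,-1,-1,-1])

```text
clock: 8.12
tool_pos: [0.4637, -0.3485, 0.1809]
eef_rot: [0.696, 0.718, 0.0, 0.002]
contact_force: [0.5, 0.5, -7.2]
opening: 0.441
finger_force: 55.0
```

```bash
python3 - <<'E'
from h import *
s=r.get_state();print({k:np.round(v,3).tolist() for k,v in s.items()})
a=2*np.degrees(np.arctan2(s["eef_rot"][1],s["eef_rot"][0]))-90;print("a",a)
y=np.radians(-12.35);M=np.array([[np.cos(y),-np.sin(y)],[np.sin(y),np.cos(y)]]);o=np.array([563.2,-46.2])
for p in([-95,-8],[-80,0]):print(p,o+M@p)
E
```

```text
{'clock': 8.125, 'q': [0.593, 0.797, -0.048, 1.813, 0.068, 0.529, 0.531], 'qd': [-0.002, 0.043, -0.001, 0.021, -0.001, -0.016, -0.001], 'joint_torque': [0.036, -57.291, 0.779, -11.221, -0.024, 0.265, 0.01], 'tool_pos': [0.464, -0.349, 0.181], 'eef_rot': [0.696, 0.718, 0.0, 0.002], 'contact_force': [0.501, 0.502, -7.224], 'moment': [0.003, 0.029, -0.029], 'finger_force': 54.993, 'opening': 0.441}
a 1.7520841869391433
[-95, -8] [468.68730315 -33.69599526]
[-80, 0] [485.05125613 -29.08936495]
```

The block is held: 7.2 N of weight and an opening of about 39 mm. Now I'll turn it so its long axis lies along jig x, and move it to the near side.

>>> play_rows(translation=[[0,0,0],[0,0,0],[0,0,0],[0,0,0],[0,0,0],[0,0,0],[0,0,0],[0,0,0],[0.0078,0.0377,0],[0.0078,0.0377,0],[0.0078,0.0377,0],[0.0078,0.0377,0],[0.0078,0.0377,0],[0.0078,0.0377,0],[0.0078,0.0377,0],[0.0078,0.0377,0],[0,0,0.02],[0,0,0.02],[0,0,0]], delta_rot=[[0,0,-9.5],[0,0,-9.5],[0,0,-9.5],[0,0,-9.5],[0,0,-9.5],[0,0,-9.5],[0,0,-9.5],[0,0,-9.5],[0,0,0],[0,0,0],[0,0,0],[0,0,0],[0,0,0],[0,0,0],[0,0,0],[0,0,0],[0,0,0],[0,0,0],[0,0,0]], grip=[-1,-1,-1,-1,-1,-1,-1,-1,-1,-1,-1,-1,-1,-1,-1,-1,-1,-1,-1])

```text
clock: 10.5
tool_pos: [0.4651, -0.0399, 0.1376]
eef_rot: [0.106, 0.994, -0.0, -0.002]
contact_force: [-0.3, 0.0, -6.8]
opening: 0.45
finger_force: 55.0
```

```bash
cat >> h.py <<'E'
YAW=np.radians(-12.35);M2=np.array([[np.cos(YAW),-np.sin(YAW)],[np.sin(YAW),np.cos(YAW)]]);O=np.array([563.2,-46.2])
def st():
    s=r.get_state();q=s["eef_rot"];a=2*np.degrees(np.arctan2(q[1],q[0]))-90
    print("t",round(s["clock"],2),"jig xy",((np.array(s["tool_pos"][:2])*1000-O)@M2).round(1),"z",round(s["tool_pos"][2]*1000,1),"a",round(a,2),"a-jig",round(a+12.35,2),"F jig",(np.array(s["contact_force"][:2])@M2).round(1),round(s["contact_force"][2],1),"grip",s["opening"],s["finger_force"]);return s
E
python3 - <<'E'
from h import *
st();st()
cal=r.get_calibration("top");im=r.snapshot("top");cv2.imwrite("pics/top1.png",cv2.resize(im[120:360,180:500],None,fx=2.4,fy=2.4));st()
E
```

```text
t 10.5 jig xy [-97.1 -14.9] z 137.6 a 77.79 a-jig 90.14 F jig [-0.3 -0. ] -6.8 grip 0.4503531205183587 54.99331533908844
t 10.5 jig xy [-97.1 -14.9] z 137.6 a 77.79 a-jig 90.14 F jig [-0.3 -0. ] -6.8 grip 0.4503531205183587 54.99331533908844
t 10.55 jig xy [-96.6 -14.8] z 138.3 a 77.77 a-jig 90.12 F jig [0.1 0.3] -7.7 grip 0.4474108639419792 54.99325096607208
```

View pics/top1.png

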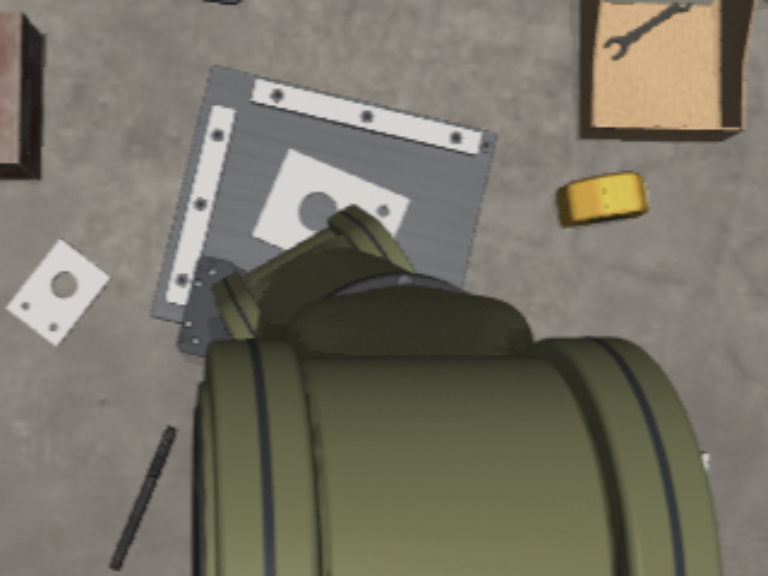

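>>> play_rows(translation=[[0,0,0.02],[0,0,0.015],[0,0,0.008],[0,0,0.0045],[0,0,0],[-0.006,0,0],[-0.004,0,0],[-0.004,0,0],[-0.004,0,0],[-0.004,0,0],[-0.004,0,0],[-0.004,0,0],[-0.004,0,0],[0,0,0]], delta_rot=[[0,0,0],[0,0,0],[0,0,0],[0,0,0],[0,0,0],[0,0,0],[0,0,0],[0,0,0],[0,0,0],[0,0,0],[0,0,0],[0,0,0],[0,0,0],[0,0,0]], grip=[-1,-1,-1,-1,-1,-1,-1,-1,-1,-1,-1,-1,-1,-1])

```text
clock: 12.3
tool_pos: [0.5001, -0.0472, 0.0913]
eef_rot: [0.107, 0.994, 0.0, 0.001]
contact_force: [-0.5, -0.3, -6.4]
opening: 0.448
finger_force: 55.0
```

```bash
python3 - <<'E'
from h import *
st()
w=r.snapshot("wrist");t=r.snapshot("top")
cv2.imwrite("pics/c2.png",np.hstack([cv2.resize(w,(440,330)),cv2.resize(t[130:250,230:390],(440,330))])[:, :800]);st()
E
```

```text
t 12.3 jig xy [-61.4 -14.4] z 91.3 a 77.76 a-jig 90.11 F jig [-0.4 -0.4] -6.4 grip 0.44797309136458396 54.99336898326874
t 12.4 jig xy [-61.8 -14.3] z 91.3 a 77.78 a-jig 90.13 F jig [-0.4 -0. ] -7.6 grip 0.4479169311867524 54.993411898612976
```

View pics/c2.png

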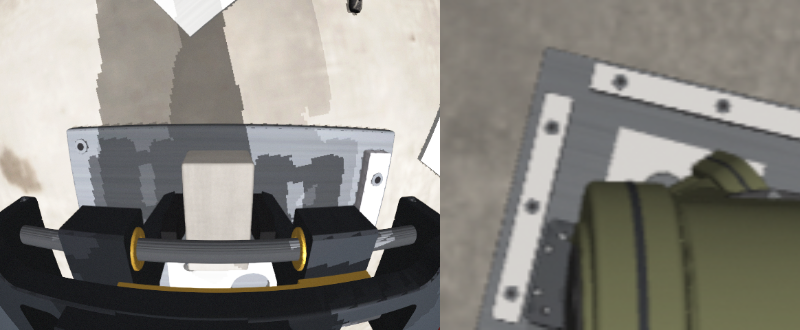

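In the wrist half of the picture, the block at (215,205) is in line with the jig, with the plate behind it at (215,275). The top half shows the plate turning toward square. Continuing the push.

>>> play_rows(translation=[[-0.004,0,0],[-0.004,0,0],[-0.004,0,0],[-0.004,0,0],[-0.004,0,0],[-0.003,0,0],[0,0,0]], delta_rot=[[0,0,0],[0,0,0],[0,0,0],[0,0,0],[0,0,0],[0,0,0],[0,0,0]], grip=[-1,-1,-1,-1,-1,-1,-1])

```text
clock: 13.28
tool_pos: [0.5225, -0.0522, 0.0913]
eef_rot: [0.107, 0.994, 0.0, 0.001]
contact_force: [0.4, -0.0, -6.3]
opening: 0.446
finger_force: 55.0
```

>>> play_rows(translation=[[-0.0015,0,0],[-0.0015,0,0],[0,0,0]], delta_rot=[[0,0,0],[0,0,0],[0,0,0]], grip=[-1,-1,-1])

```text
clock: 13.65
tool_pos: [0.524, -0.0526, 0.0911]
eef_rot: [0.106, 0.994, -0.0, -0.001]
contact_force: [-2.6, 0.1, -6.3]
opening: 0.447
finger_force: 55.0
```

>>> play_rows(translation=[[-0.0015,0,0],[-0.0015,0,0],[0,0,0]], delta_rot=[[0,0,0],[0,0,0],[0,0,0]], grip=[-1,-1,-1])

```text
clock: 14.02
tool_pos: [0.5244, -0.0527, 0.0909]
eef_rot: [0.106, 0.994, -0.0, -0.003]
contact_force: [-7.7, 2.6, -3.0]
opening: 0.443
finger_force: 55.0
```

```bash
python3 - <<'E'
from h import *
st();t=r.snapshot("top");cal=r.get_calibration("top");st()
# plate far edge vs fence: vertical profile along jig x at few y
for yj in(60,45,30,15):
    xs=np.arange(60,110,.5);P=np.c_[(O+np.c_[xs,np.full(len(xs),yj)]@M2.T)/1000,np.full(len(xs),.019)]
    uv=project(cal,P).astype(np.float32);g=cv2.cvtColor(t,cv2.COLOR_BGR2GRAY)
    print(yj,cv2.remap(g,uv[:,:1],uv[:,1:],1)[::4,0].tolist())
cv2.imwrite("pics/t3.png",cv2.resize(t[140:240,240:390],None,fx=5,fy=5,interpolation=cv2.INTER_CUBIC))
E
```

```text
t 14.03 jig xy [-36.5 -14.6] z 90.9 a 77.82 a-jig 90.17 F jig [-8.1  0.9] -3.0 grip 0.4434133365511027 54.99850273132324
t 14.07 jig xy [-36.5 -14.6] z 90.9 a 77.83 a-jig 90.18 F jig [-8.5  1. ] -3.0 grip 0.4468471505350531 54.998504519462585
60 [125, 135, 142, 131, 132, 129, 137, 127, 131, 135, 138, 122, 66, 195, 216, 206, 174, 135, 132, 165, 200, 217, 185, 126, 117]
45 [216, 217, 216, 216, 216, 217, 216, 216, 216, 216, 216, 212, 179, 154, 217, 216, 216, 217, 217, 216, 216, 216, 193, 136, 126]
30 [216, 216, 216, 217, 216, 216, 216, 216, 217, 216, 216, 214, 165, 163, 216, 216, 217, 217, 216, 216, 216, 216, 208, 122, 136]
15 [75, 70, 83, 146, 200, 216, 216, 216, 216, 217, 216, 216, 151, 185, 216, 217, 216, 216, 216, 216, 216, 216, 190, 108, 117]
```

View pics/t3.png

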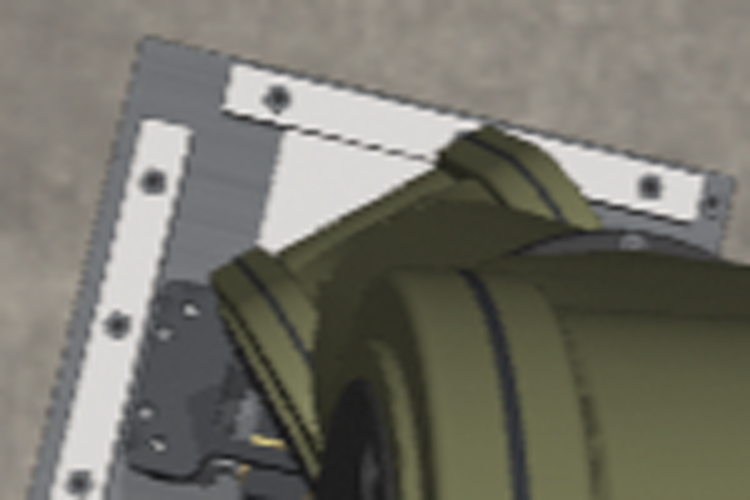

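The plate's far edge now sits on the far fence: only a thin dark line is left at crop (280,125)-(440,160), and the reaction is a steady 8 N. The remaining gap to the left fence is about 47 mm. Next I'll retract, turn 90° and go to the right side.

>>> play_rows(translation=[[0.004,0,0],[0.012,0,0],[0.006,0,-0.015],[0,0,-0.025],[0,0,0],[0,0,0],[0,0,0],[0,0,0],[0,0,0],[0,0,0],[0,0,0],[0,0,0],[0,0,0],[-0.0252,0.0254,0],[-0.0252,0.0254,0],[-0.0252,0.0254,0],[-0.0252,0.0254,0],[0,0,0.01],[0,0,0]], delta_rot=[[0,0,0],[0,0,0],[0,0,0],[0,0,0],[0,0,10.02],[0,0,10.02],[0,0,10.02],[0,0,10.02],[0,0,10.02],[0,0,10.02],[0,0,10.02],[0,0,10.02],[0,0,10.02],[0,0,0],[0,0,0],[0,0,0],[0,0,0],[0,0,0],[0,0,0]], grip=[-1,-1,-1,-1,-1,-1,-1,-1,-1,-1,-1,-1,-1,-1,-1,-1,-1,-1,-1])

```text
clock: 16.45
tool_pos: [0.5824, -0.1679, 0.1208]
eef_rot: [0.779, 0.627, -0.0, -0.002]
contact_force: [0.0, 0.4, -6.8]
opening: 0.447
finger_force: 55.0
```

```bash
python3 - <<'E'
from h import *
st();t=r.snapshot("top");cal=r.get_calibration("top");st();jigfit(t,cal,160)
E
```

```text
t 16.45 jig xy [  44.7 -114.7] z 120.8 a -12.4 a-jig -0.05 F jig [-0.   0.4] -6.8 grip 0.44720023375274015 54.99337077140808
t 16.5 jig xy [  44.8 -114.2] z 121.1 a -12.36 a-jig -0.01 F jig [-0.5  0.4] -7.8 grip 0.44631479078695496 54.99343514442444
rect [575.9  58.6] [ 21.3 170.4] 77.71 825.671875
rect [617.7 -54.5] [164.1 101.3] 77.72 2922.5625
```

>>> play_rows(translation=[[0,0,0.015],[0,0,0.01],[0,0,0.005],[0,0,0],[0.006,0,0],[0.004,0,0],[0.004,0,0],[0.004,0,0],[0.004,0,0],[0.004,0,0],[0.004,0,0],[0.004,0,0],[0.004,0,0],[0.004,0,0],[0.004,0,0],[0.004,0,0],[0.004,0,0],[0.002,0,0],[0,0,0]], delta_rot=[[0,0,0],[0,0,0],[0,0,0],[0,0,0],[0,0,0],[0,0,0],[0,0,0],[0,0,0],[0,0,0],[0,0,0],[0,0,0],[0,0,0],[0,0,0],[0,0,0],[0,0,0],[0,0,0],[0,0,0],[0,0,0],[0,0,0]], grip=[-1,-1,-1,-1,-1,-1,-1,-1,-1,-1,-1,-1,-1,-1,-1,-1,-1,-1,-1])

```text
clock: 18.88
tool_pos: [0.5958, -0.1136, 0.0911]
eef_rot: [0.779, 0.627, 0.0, -0.0]
contact_force: [-0.1, -0.6, -7.2]
opening: 0.447
finger_force: 55.0
```

```bash
python3 - <<'E'
from h import *
st();t=r.snapshot("top");cal=r.get_calibration("top");st()
jigfit(t,cal,160)
cv2.imwrite("pics/t4.png",cv2.resize(t[140:290,235:395],None,fx=3.75,fy=3.75,interpolation=cv2.INTER_CUBIC))
E
```

```text
t 18.88 jig xy [ 46.3 -58.9] z 91.1 a -12.39 a-jig -0.04 F jig [ 0.1 -0.6] -7.2 grip 0.447332052442665 54.993510246276855
t 18.93 jig xy [ 46.3 -58.9] z 91.1 a -12.39 a-jig -0.04 F jig [-0. -0.] -7.6 grip 0.44454209029688757 54.99343693256378
rect [575.9  58.6] [ 20.7 170. ] 77.71 800.4921875
rect [625.2 -19.6] [ 95.4 100.3] 77.61 615.34375
```

View pics/t4.png

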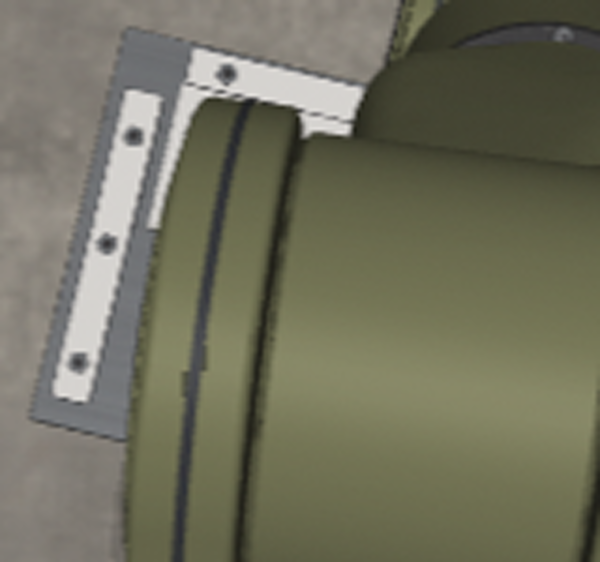

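The plate is still on the far fence, and the gap to the left fence is about 7 mm (crop (150,170)). I'll close it slowly.

>>> play_rows(translation=[[0.002,0,0],[0.002,0,0],[0.0015,0,0],[0,0,0]], delta_rot=[[0,0,0],[0,0,0],[0,0,0],[0,0,0]], grip=[-1,-1,-1,-1])

```text
clock: 19.42
tool_pos: [0.597, -0.1085, 0.0911]
eef_rot: [0.779, 0.627, 0.0, -0.0]
contact_force: [-0.5, -0.5, -7.1]
opening: 0.452
finger_force: 55.0
```

>>> play_rows(translation=[[0.0015,0,0],[0.0015,0,0],[0,0,0]], delta_rot=[[0,0,0],[0,0,0],[0,0,0]], grip=[-1,-1,-1])

```text
clock: 19.8
tool_pos: [0.5976, -0.1056, 0.0912]
eef_rot: [0.779, 0.627, 0.0, -0.0]
contact_force: [0.3, -0.4, -6.5]
opening: 0.446
finger_force: 55.0
```

>>> play_rows(translation=[[0.0015,0,0],[0.0015,0,0],[0,0,0]], delta_rot=[[0,0,0],[0,0,0],[0,0,0]], grip=[-1,-1,-1])

```text
clock: 20.18
tool_pos: [0.5977, -0.1049, 0.0913]
eef_rot: [0.78, 0.626, -0.001, 0.001]
contact_force: [-0.6, -5.5, -6.5]
opening: 0.449
finger_force: 55.0
```

>>> play_rows(translation=[[0.0015,0,0],[0.0015,0,0],[0,0,0]], delta_rot=[[0,0,0],[0,0,0],[0,0,0]], grip=[-1,-1,-1])

```text
clock: 20.55
tool_pos: [0.5977, -0.1046, 0.0915]
eef_rot: [0.78, 0.625, -0.002, 0.002]
contact_force: [-3.3, -8.8, -4.3]
opening: 0.444
finger_force: 55.0
```

It is hard against the left fence, with about 9 N of reaction. I'll back off and repeat a light press toward the far fence to seat both edges.

>>> play_rows(translation=[[-0.008,0,0],[-0.012,0,0],[0,0,-0.02],[0,0,-0.02],[0.0235,-0.0265,0],[0.0235,-0.0265,0],[0.0235,-0.0265,0],[0.0235,-0.0265,0],[0,0,0],[0,0,0],[0,0,0],[0,0,0],[0,0,0],[0,0,0],[0,0,0],[0,0,0],[0,0,0],[0,0,0]], delta_rot=[[0,0,0],[0,0,0],[0,0,0],[0,0,0],[0,0,0],[0,0,0],[0,0,0],[0,0,0],[0,0,-10],[0,0,-10],[0,0,-10],[0,0,-10],[0,0,-10],[0,0,-10],[0,0,-10],[0,0,-10],[0,0,-10],[0,0,0]], grip=[-1,-1,-1,-1,-1,-1,-1,-1,-1,-1,-1,-1,-1,-1,-1,-1,-1,-1])

```text
clock: 22.8
tool_pos: [0.5123, -0.005, 0.1327]
eef_rot: [0.109, 0.994, 0.0, 0.002]
contact_force: [0.2, -0.9, -6.9]
opening: 0.448
finger_force: 55.0
```

```bash
python3 - <<'E'
from h import *
st();t=r.snapshot("top");cal=r.get_calibration("top");st()
cv2.imwrite("pics/t5.png",cv2.resize(t[140:240,240:390],None,fx=5,fy=5,interpolation=cv2.INTER_CUBIC))
E
```

```text
t 22.8 jig xy [-58.6  29.4] z 132.7 a 77.49 a-jig 89.84 F jig [ 0.4 -0.9] -6.9 grip 0.4477943666275672 54.992632269859314
t 22.85 jig xy [-58.7  29.4] z 132.4 a 77.4 a-jig 89.75 F jig [-0.2  0.2] -7.1 grip 0.44834135677788867 54.99313473701477
```

View pics/t5.png

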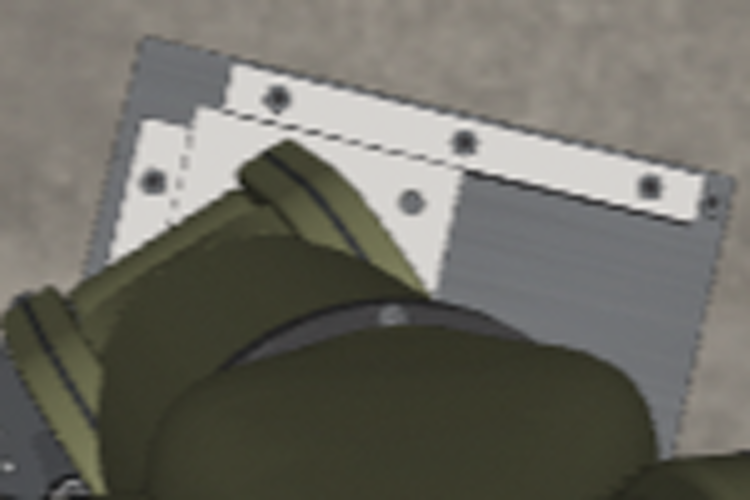

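Both edges now show only a thin dashed seam, at crop (230,110)-(460,170) and (190,130)-(175,220). One more light press on x to seat it.

>>> play_rows(translation=[[0,0,0.02],[0,0,0.015],[0,0,0.0065],[0,0,0],[-0.006,0,0],[-0.006,0,0],[-0.004,0,0],[-0.002,0,0],[-0.002,0,0],[-0.0015,0,0],[0,0,0]], delta_rot=[[0,0,-0.3],[0,0,0],[0,0,0],[0,0,0],[0,0,0],[0,0,0],[0,0,0],[0,0,0],[0,0,0],[0,0,0],[0,0,0]], grip=[-1,-1,-1,-1,-1,-1,-1,-1,-1,-1,-1])

```text
clock: 24.22
tool_pos: [0.5322, -0.0096, 0.0897]
eef_rot: [0.106, 0.994, 0.0, -0.0]
contact_force: [0.2, -0.2, -7.3]
opening: 0.448
finger_force: 55.0
```

>>> play_rows(translation=[[-0.0015,0,0],[-0.0015,0,0],[0,0,0]], delta_rot=[[0,0,0],[0,0,0],[0,0,0]], grip=[-1,-1,-1])

```text
clock: 24.6
tool_pos: [0.5336, -0.0099, 0.0895]
eef_rot: [0.105, 0.994, -0.0, -0.002]
contact_force: [-5.7, 2.1, -4.0]
opening: 0.451
finger_force: 55.0
```

>>> play_rows(translation=[[0.008,0,0],[0.012,0,0],[0.002,0,-0.025],[0,0,-0.03],[0.001,-0.0374,0],[0.001,-0.0374,0],[0.001,-0.0374,0],[0.001,-0.0374,0],[0.001,-0.0374,0],[0.001,-0.0374,0],[0.001,-0.0374,0],[0,0,0],[0,0,0]], delta_rot=[[0,0,0],[0,0,0],[0,0,0],[0,0,0],[0,0,0],[0,0,0],[0,0,0],[0,0,0],[0,0,0],[0,0,0],[0,0,0],[0,0,0],[0,0,0]], grip=[-1,-1,-1,-1,-1,-1,-1,-1,-1,-1,-1,-1,-1])

```text
clock: 26.22
tool_pos: [0.4517, -0.2595, 0.1447]
eef_rot: [0.106, 0.994, 0.0, 0.0]
contact_force: [-0.4, 0.1, -6.3]
opening: 0.452
finger_force: 55.0
```

```bash
python3 - <<'E'
from h import *
s=st();print(s["tool_pos"])
t=r.snapshot("top");cal=r.get_calibration("top")
o=jigfit(t,cal,205);g=cv2.cvtColor(t,cv2.COLOR_BGR2GRAY)
xs=np.arange(78,92,1.)
def prof(P):
    uv=project(cal,np.c_[(O+P@M2.T)/1000,np.full(len(P),.019)]).astype(np.float32);return cv2.remap(g,uv[:,:1],uv[:,1:],1)[:,0].tolist()
for y in(85,65,45,25,5,-10):print("far",y,prof(np.c_[xs,np.full(len(xs),y)]))
for x in(70,60,45,30,15,8):print("left",x,prof(np.c_[np.full(len(xs),x),xs+10]))
cv2.imwrite("pics/t6.png",cv2.resize(t[135:295,235:395],(600,600),interpolation=cv2.INTER_CUBIC))
E
```

```text
t 26.23 jig xy [ -63.3 -232.2] z 144.7 a 77.89 a-jig 90.24 F jig [-0.4  0. ] -6.3 grip 0.45177089386796615 54.99361217021942
[ 0.45169766 -0.25951     0.14468837]
rect [545.   65.1] [16.7 59.5] 77.87 199.6875
rect [609.8  -5.3] [127.1  94.7] 77.79 2245.0234375
rect [653.  -79.3] [192.3  17.9] 77.61 743.0546875
far 85 [211, 211, 211, 211, 211, 198, 173, 157, 157, 154, 143, 140, 144, 152]
far 65 [212, 212, 211, 211, 211, 207, 156, 105, 150, 204, 190, 159, 136, 121]
far 45 [211, 211, 211, 211, 211, 210, 192, 159, 152, 188, 211, 211, 211, 211]
far 25 [211, 211, 212, 211, 211, 191, 165, 175, 201, 211, 212, 211, 211, 211]
far 5 [211, 211, 211, 211, 211, 205, 172, 149, 179, 211, 211, 211, 211, 212]
far -10 [212, 211, 210, 211, 211, 198, 181, 184, 202, 211, 211, 200, 170, 147]
left 70 [211, 211, 211, 212, 208, 195, 181, 175, 172, 191, 211, 211, 212, 212]
left 60 [211, 211, 211, 212, 204, 189, 180, 174, 180, 200, 211, 211, 211, 211]
left 45 [211, 211, 211, 211, 211, 195, 184, 183, 183, 198, 210, 211, 211, 208]
left 30 [211, 211, 211, 211, 211, 209, 207, 204, 205, 208, 210, 212, 211, 211]
left 15 [211, 211, 211, 211, 206, 199, 194, 190, 200, 210, 211, 211, 211, 211]
left 8 [211, 211, 211, 211, 205, 198, 195, 193, 199, 208, 212, 211, 211, 212]
```

View pics/t6.png

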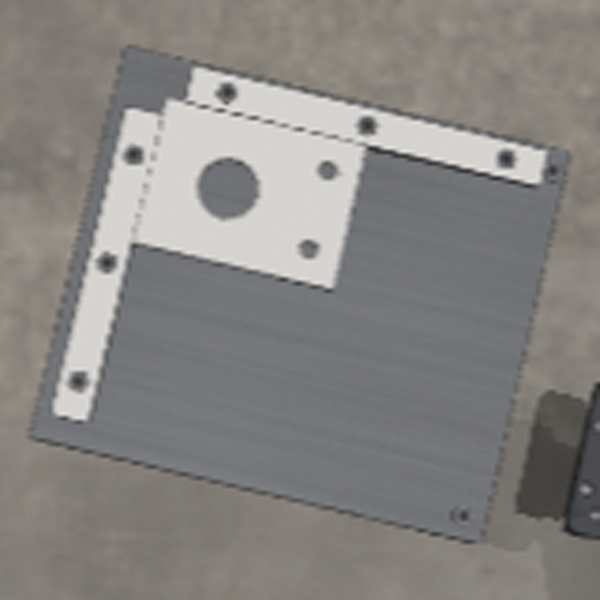

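Clean view: the plate at crop (250,195) lies along both fences, with only a thin seam left. The left seam reads slightly wider at its far end, so I'll press once more in y and check it close up with the wrist camera.

>>> play_rows(translation=[[0,0,-0.005],[0,0,-0.005],[0,0,-0.005],[0,0,-0.005],[0,0,-0.005],[0,0,-0.005],[0,0,0],[0,0,0],[0,0,0],[0.038,0.027,0],[0.038,0.027,0],[0.038,0.027,0],[0.038,0.027,0],[0,0,0.03],[0,0,0.03],[0,0,0.015],[0,0,0.006],[0,0,0]], delta_rot=[[0,0,10.02],[0,0,10.02],[0,0,10.02],[0,0,10.02],[0,0,10.02],[0,0,10.02],[0,0,10.02],[0,0,10.02],[0,0,10.02],[0,0,0],[0,0,0],[0,0,0],[0,0,0],[0,0,0],[0,0,0],[0,0,0],[0,0,0],[0,0,0]], grip=[-1,-1,-1,-1,-1,-1,-1,-1,-1,-1,-1,-1,-1,-1,-1,-1,-1,-1])

```text
clock: 28.52
tool_pos: [0.59, -0.1343, 0.094]
eef_rot: [0.779, 0.627, 0.0, 0.0]
contact_force: [-0.3, 0.0, -7.0]
opening: 0.45
finger_force: 55.0
```

```bash
python3 - <<'E'
from h import *
st();w=r.snapshot("wrist");st();cv2.imwrite("pics/w7.png",w)
E
```

```text
t 28.52 jig xy [ 45.1 -80.3] z 94.0 a -12.28 a-jig 0.07 F jig [-0.3 -0. ] -7.0 grip 0.449885681664778 54.993444085121155
t 28.57 jig xy [ 45.4 -80.5] z 94.5 a -12.29 a-jig 0.06 F jig [-0.3 -0.5] -6.6 grip 0.4497842636991597 54.99354958534241
```

>>> play_rows(translation=[[0.006,0,0.0025],[0.008,0,0],[0.008,0,0],[0.004,0,0],[0.002,0,0],[0.0015,0,0],[0.0015,0,0],[0.0015,0,0],[0,0,0]], delta_rot=[[0,0,0],[0,0,0],[0,0,0],[0,0,0],[0,0,0],[0,0,0],[0,0,0],[0,0,0],[0,0,0]], grip=[-1,-1,-1,-1,-1,-1,-1,-1,-1])

```text
clock: 29.7
tool_pos: [0.5962, -0.1047, 0.0913]
eef_rot: [0.779, 0.627, -0.001, 0.001]
contact_force: [-1.2, -6.0, -5.6]
opening: 0.45
finger_force: 55.0
```

>>> play_rows(translation=[[0.0015,0,0],[0.0015,0,0],[0,0,0]], delta_rot=[[0,0,0],[0,0,0],[0,0,0]], grip=[-1,-1,-1])

```text
clock: 30.08
tool_pos: [0.5962, -0.1043, 0.0915]
eef_rot: [0.78, 0.626, -0.002, 0.002]
contact_force: [-2.8, -10.5, -4.4]
opening: 0.447
finger_force: 55.0
```

```bash
python3 - <<'E'
from h import *
st();w=r.snapshot("wrist");st();cv2.imwrite("pics/w8.png",w)
E
```

```text
t 30.07 jig xy [ 44.7 -49.7] z 91.5 a -12.48 a-jig -0.13 F jig [ -0.5 -10.8] -4.4 grip 0.44727908649874115 54.996278285980225
t 30.12 jig xy [ 44.7 -49.7] z 91.5 a -12.48 a-jig -0.13 F jig [-0.3 -9.8] -4.4 grip 0.45010175697779603 54.99636769294739
```

View pics/w8.png

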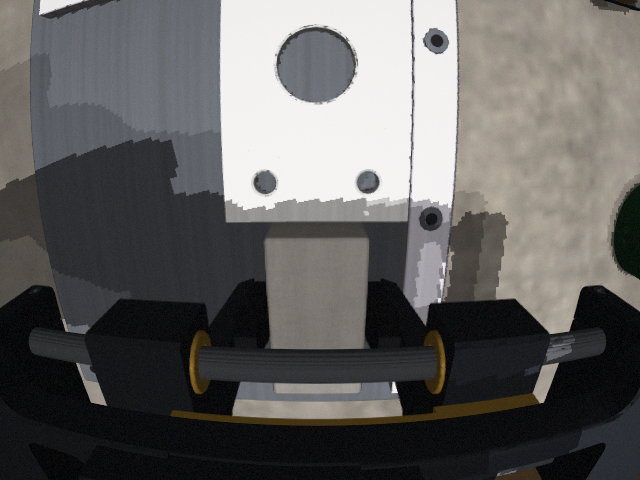

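The wrist view shows the block at (317,300) pressed on the plate edge. The far seam at x≈411 is thin and even, and the block stopped at the same y as before (-49.7), so the plate is seated on both fences. I have viewed 11 pictures, one more than the limit of 10, so I'll use numbers only from here. Next I'll set the block down.

>>> play_rows(translation=[[-0.008,0,0],[-0.012,0,0],[0,0,-0.02],[0,0,-0.025],[0,0,-0.025],[-0.0335,-0.025,0],[-0.0335,-0.025,0],[-0.0335,-0.025,0],[-0.0335,-0.025,0],[-0.0335,-0.025,0],[0,0,0.025],[0,0,0.025],[0,0,0.02],[0,0,0]], delta_rot=[[0,0,0],[0,0,0],[0,0,0],[0,0,0],[0,0,0],[0,0,0],[0,0,0],[0,0,0],[0,0,0],[0,0,0],[0,0,0],[0,0,0],[0,0,0],[0,0,0]], grip=[-1,-1,-1,-1,-1,-1,-1,-1,-1,-1,-1,-1,-1,-1])

```text
clock: 31.88
tool_pos: [0.4357, -0.256, 0.0913]
eef_rot: [0.779, 0.628, 0.0, -0.0]
contact_force: [0.2, -0.1, -6.2]
opening: 0.451
finger_force: 55.0
```

```bash
python3 - <<'E'
from h import *
s=st();print(s["tool_pos"])
E
```

```text
t 31.88 jig xy [ -79.6 -232.2] z 91.3 a -12.26 a-jig 0.09 F jig [ 0.2 -0. ] -6.2 grip 0.45116964374283736 54.99340295791626
[ 0.43573372 -0.25603823  0.09128724]
```

Target TCP z is 0.0787, so about 12.5 mm to go.

>>> play_rows(translation=[[0,0,0.006],[0,0,0.003],[0,0,0.002],[0,0,0.001],[0,0,0]], delta_rot=[[0,0,0],[0,0,0],[0,0,0],[0,0,0],[0,0,0]], grip=[-1,-1,-1,-1,-1])

```text
clock: 32.5
tool_pos: [0.4352, -0.2565, 0.0792]
eef_rot: [0.779, 0.627, 0.0, -0.0]
contact_force: [0.3, 0.0, -7.1]
opening: 0.442
finger_force: 55.0
```

>>> play_rows(translation=[[0,0,0.0005],[0,0,0.0005],[0,0,0]], delta_rot=[[0,0,0],[0,0,0],[0,0,0]], grip=[-1,-1,-1])

```text
clock: 32.88
tool_pos: [0.4353, -0.2565, 0.0787]
eef_rot: [0.779, 0.627, 0.0, 0.0]
contact_force: [-0.7, 0.2, 2.4]
opening: 0.448
finger_force: 55.0
```

The block is on the bench. Release, rise, and move clear.

>>> play_rows(translation=[[0,0,0],[0,0,0],[0,0,0],[0,0,0],[0,0,0],[0,0,-0.01],[0,0,-0.03],[0,0,-0.05],[0,0,-0.05],[0,0,-0.05],[-0.04,-0.01,0],[-0.04,-0.01,0],[-0.04,-0.01,0],[0,0,0],[0,0,0]], delta_rot=[[0,0,0],[0,0,0],[0,0,0],[0,0,0],[0,0,0],[0,0,0],[0,0,0],[0,0,0],[0,0,0],[0,0,0],[0,0,0],[0,0,0],[0,0,0],[0,0,0],[0,0,0]], grip=[0.6,1,1,1,1,1,1,1,1,1,1,1,1,1,1])

```text
clock: 34.75
tool_pos: [0.3805, -0.3666, 0.2685]
eef_rot: [0.779, 0.627, 0.0, -0.0]
contact_force: [0.7, 0.2, -0.3]
opening: 1.0
finger_force: 0.0
```

```bash
python3 - <<'E'
from h import *
st();t=r.snapshot("top");cal=r.get_calibration("top")
jigfit(t,cal,205);g=cv2.cvtColor(t,cv2.COLOR_BGR2GRAY);xs=np.arange(78,92,1.)
def prof(P):
    uv=project(cal,np.c_[(O+P@M2.T)/1000,np.full(len(P),.019)]).astype(np.float32);v=cv2.remap(g,uv[:,:1],uv[:,1:],1)[:,0];return round(float((v.max()-v.astype(float)).sum())/140,2)
print("far mm",[prof(np.c_[xs,np.full(len(xs),y)]) for y in(50,45,40,35,30,25,20,5)])
print("left mm",[prof(np.c_[np.full(len(xs),x),xs+10]) for x in(70,60,55,45,40,30,20,15,8)])
for c in("top","scene"):
    if c=="scene": r.snapshot(c)
    for n in("block","tape","puller"):print(c,n,[(np.round(d["point"],3).tolist(),round(d["confidence"],2)) for d in r.look_for(c,n)])
for d in r.silhouettes("top","tape")+r.silhouettes("top","puller"): print(rect(cal,d["pixels"],.018))
E
```

```text
t 34.75 jig xy [-109.9 -352. ] z 268.5 a -12.27 a-jig 0.08 F jig [0.6 0.3] -0.3 grip 0.9997139713644123 0.0
far mm [0.98, 1.07, 1.41, 0.63, 1.04, 0.86, 1.19, 0.94]
left mm [1.0, 0.97, 0.77, 0.81, 0.09, 0.22, 0.69, 0.54, 0.56]
top block [([0.432, -0.254, 0.031], 0.68)]
top tape [([0.581, -0.27, 0.057], 0.87)]
top puller [([0.463, 0.282, 0.01], 0.81)]
scene block [([0.424, -0.268, 0.032], 0.9)]
scene tape [([0.572, -0.293, 0.04], 0.79)]
scene puller [([0.455, 0.275, 0.012], 0.59)]
((588.3040771484375, -278.5545959472656), (40.65290832519531, 77.83361053466797), 8.368234634399414)
((459.04595947265625, 277.3138427734375), (45.4805793762207, 62.55540084838867), 0.8974080085754395)
```

The seams did not change between the repeated presses, so what remains is a drawn outline rather than a gap. The block stands at its 30 mm height on the bench, and the tape and puller have not moved. Handing in.

```bash
python3 -c "
from plant import r
print(r.finish_job())"
```

```text
the job is handed in; nothing more can be done
None
```

I handed the job in at about 35 s: the plate is seated against both fences (it stopped at the same spot when pressed again), the block is flat on the bare bench and released, and the tape and puller are unmoved; I viewed 11 pictures, one over the limit of 10.

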